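Tighten the cover plug with the breaking torque wrench

ROBOT

A 6-joint arm with a two-finger parallel gripper is mounted at the origin on the work surface. World frame = base frame: x ahead of the robot, y to its left, z up, the work surface at z = 0. Lengths are in mm, angles in rad, forces in N, time in s.
With the tool pointing down it reaches from about 325 to 900 mm from the base axis. Payload 3.5 kg.
Tool frame: the origin (TCP) lies between the finger pads; the fingertips stand 14 mm ahead of it and the grasp point (between the pads) lies 5 mm behind it; z points along the fingers, y is the line along which they close (so a half turn about z gives the same grasp; the last joint's range is limited). The gripper opens to 85 mm and grips with 20 to 120 N. Pads are 22 mm wide; open, the fingers measure 114 mm over their backs; the gripper's body (76 mm by 85 mm) begins 54 mm behind the grasp point. The pads swing forward as they close: fully open they stand 13 mm farther back than shut.
Start: joints at [-1.385, 0.276, -0.026, 1.268, 0, 1.467], TCP at [177.989, -599.117, 245.313] pointing down, gripper open.
Joint ranges: [-3.12, 3.12], [-0.85, 1.88], [-1.08, 1.24], [-1.95, 2.15], [-1.57, 1.53], [-3.14, 3.14]. Speed limits (rad/s): [2.57, 2.57, 3.14, 3.14, 3.14, 3.14].

INTERFACE

Orientations are given as a unit quaternion [x, y, z, w].
In Python, from bench import manip, hand, get_image, job gives the robot as it stands. Calls block until the motion is done:
- manip.move_to(position, orientation): joint-space move of the TCP to a pose.
- manip.move_linear(position, vel=150, ori=None): straight line of the TCP; ori=None keeps the orientation; vel is the mean speed in mm/s.
- manip.movej(angles): joint-space move.
- hand.command_gripper(opening, grip_force=None): finger opening in mm; grip_force is the grip in N (None keeps the last); returns when the fingers have stopped.
- manip.pause(seconds).
- manip.inverse_kinematics(position, orientation): joint angles nearest the present ones, or None.
- manip.get_obs(): the state.
- get_image(name): name is "side" or "top"; returns a dict with "img" (400x640x3 uint8, blue, green, red), "depth" (400x640 float32, mm along the optical axis (not along the pixel's ray), 0 where there is no reading), "mtx" (3x3 intrinsics, pixels), "k1" (the pictures are not rectified: a ray, as slopes to the right and down, at radius r is drawn at 1 + k1 r^2 times it, then the intrinsics apply), "camera_from_world" (4x4, takes a point from world to camera coordinates). Camera axes: x right, y down, z forward; pixel columns grow to the right and rows downward; lengths in mm; the calibration is good to about 2 mm. A picture is of the moment at which its call begins.
A pose or a line that the arm cannot do raises manip.IKError and nothing moves.
- job.close_job(): hands the job in; it is judged then, once.
The state is a dict: "time_s": time; "qpos": joint angles; "joint_velocities": joint speeds; "tau": joint torques, N m; "eef_pos": TCP position; "orientation": TCP orientation; "contact_force": force on the tool from outside, world axes, zero at the start; "torque": the same for the moment, N m; "opening": finger opening in mm; "grip_force": force on a finger pad.
Only numpy, scipy, OpenCV 4.12 (cv2) and the standard library are available. Lean on these libraries where they do the work, as an engineer would, in place of code of your own. Each camera call takes 0.05 s, during which the arm holds its last target. There are 200 camera calls.

TASK

Fit the torque wrench's socket fully down over the hexagon plug in the middle of the cast cover, then push its handle round clockwise (seen from above) to tighten the plug until the wrench's joint breaks at the set torque. Stop as soon as you feel it give, with the handle clearly bent but well short of the joint's end stop, and let go, leaving the wrench sitting on the plug. Do not disturb the other parts on the bench.

Things in the scene. Friction and masses are not known exactly. Their poses are not given: they have to be found in the camera images.
- plug_top (a point): Centre of the top of the steel hexagon plug: 36 mm across flats, 28 mm proud of the cover's boss (22 mm hexagon, then a 6 mm round dome, radius 17 to 10 mm). z up; x and each 60 degrees from it are square to a flat. Clockwise from above tightens it, against a steady 0.6 N m drag, for an unknown 0.2 to 0.6 rad until it is home and stops. No pose tells how far.
- cover: Grey cast cover, a round disc fixed to the bench: 140 mm across (168 mm over its four low bolt ears), 37 mm high, with a flat central boss 84 mm across whose top is 48 mm above the bench. Origin: centre of its underside. Bench top is at height 0.
- wrench_head (a point): Middle of the dark steel grip block on top of the wrench's head, straight above the socket and 59 mm above the socket's mouth. Block: 44 mm long (x), 36 wide (y), 42 high. x points along the unbent handle, z up. With the socket fully down on the plug its mouth rests on the boss and this point is 30.5 mm above plug_top.
- wrench_pull (a point): Bright band amid the handle's black round grip (24 mm thick), on its centre line, 165 mm from the socket's axis, 22 mm above its mouth; handle ends 215 mm out. x points outward. The joint is an upright pin 40 mm from the socket's axis: rigid up to 1.6 N m clockwise (12.8 N at the band), then gives at that force, to a stop at 0.26 rad; stays bent. Bend: angle between this x and wrench_head's.
- shell: Bystander: loose grey half-round bearing shell lying flat like a C, 110 mm across, 34 mm high; origin at the centre of its arc, on the underside.
- spare_nut: Bystander: loose flat hexagon nut, 46 mm across flats, 20 mm high; origin at the centre of its underside.
- clamp: Bystander: loose steel hose clamp ring, 92 mm across, 14 mm high; origin at the centre of its underside.
- wrench: The wrench's head; origin at the centre of the socket's mouth, axes as wrench_head. Socket 62 mm across, 38 high, open below: hexagon bore 38 mm across flats, 31 deep, bevelled mouth, flats square to x and each 60 degrees. A round lobe reaches 54 mm to -x. It stands by itself on its mouth, on the bench or on the plug. About 0.52 kg, balanced 10 mm from the socket's axis.
Mind the look-alikes: they are no part of the job. What is shaped like the cover but orange is not meant.

How it is judged:
By the outcome, as a careful person would: the job done as asked, in the order asked, and still so for the second after the job is handed in, with the robot touching nothing.
It also fails if it takes over 67 s, if anything falls off the work surface, if the arm or the gripper's body presses on something with over 40 N, if the wrist force passes 120 N, or if a joint passes its speed limit or range.

## Working session

There is one attempt and no reset: what is moved stays moved. The work goes in short steps, each a Python script; the robot and the scene stay as the last script left them, time stands still between calls to the robot, and variables do not carry over. Pictures are saved under pics/ and viewed, at most 10 in all, crops included, and the job is handed in when it is done.

```bash
mkdir -p pics; ls
python3 - <<'E'
from bench import manip, hand, get_image, job
import cv2,numpy as np
for n in ("top","side"):
    d=get_image(n); cv2.imwrite(f"pics/{n}0.png",d["img"]); np.savez(f"{n}0.npz",**d)
    print(n,d["mtx"].tolist(),d["k1"],np.round(d["camera_from_world"],3).tolist())
o=manip.get_obs();print(o["time_s"],o["orientation"],o["contact_force"])
E
```

```text
pics
top [[395.3546079973182, 0.0, 317.87793204147], [0.0, 395.3546079973182, 200.35930952918898], [0.0, 0.0, 1.0]] 0.03189840217771198 [[-0.08, -0.997, -0.002, 88.525], [-0.974, 0.078, -0.214, 563.228], [0.213, -0.015, -0.977, 1122.554], [0.0, 0.0, 0.0, 1.0]]
side [[441.14349145351434, 0.0, 311.887089125803], [0.0, 441.14349145351434, 194.60137473782348], [0.0, 0.0, 1.0]] -0.08884273045609731 [[-0.784, -0.621, -0.005, 442.301], [-0.484, 0.616, -0.622, 278.976], [0.389, -0.485, -0.783, 1299.929], [0.0, 0.0, 0.0, 1.0]]
0.1 [ 9.89591869e-01  1.43898764e-01 -4.15479600e-05 -1.03809208e-03] [-0.28317592  1.01019275 -0.09684919]
```

View pics/top0.png

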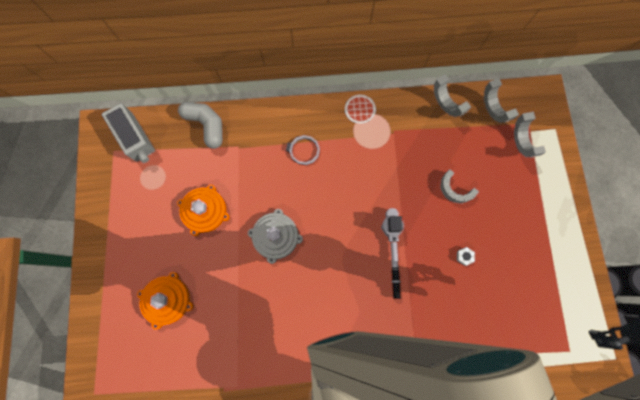

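View pics/side0.png

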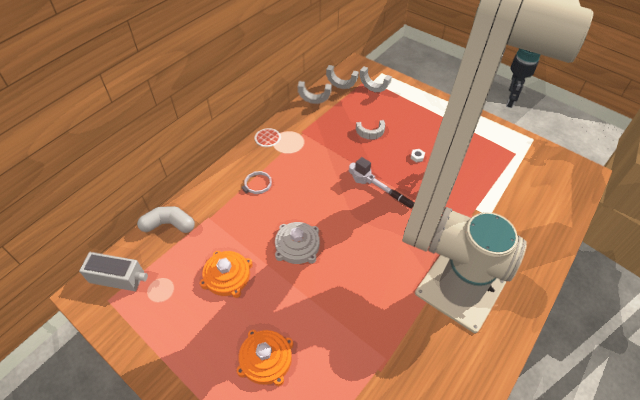

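```bash
cat > h.py <<'E'
import numpy as np,cv2
def und(d,uv):
    k=np.array([d["k1"],0,0,0,0],float)
    return cv2.undistortPoints(np.asarray(uv,float).reshape(-1,1,2),d["mtx"],k).reshape(-1,2)
def cloud(d,u0,u1,v0,v1):
    u,v=np.meshgrid(np.arange(u0,u1),np.arange(v0,v1)); uv=np.c_[u.ravel(),v.ravel()]
    z=d["depth"][uv[:,1],uv[:,0]]; ok=z>0; uv=uv[ok]; z=z[ok]
    p=np.c_[und(d,uv)*z[:,None],z]; T=d["camera_from_world"]
    return (p-T[:3,3])@T[:3,:3], uv
def onplane(d,uv,h):
    T=d["camera_from_world"];R=T[:3,:3]; c=-R.T@T[:3,3]
    r=np.c_[und(d,uv),np.ones(len(und(d,uv)))]@R
    return c+r*((h-c[2])/r[:,2])[:,None]
def proj(d,P):
    T=d["camera_from_world"];p=np.atleast_2d(P)@T[:3,:3].T+T[:3,3]
    s=p[:,:2]/p[:,2:]; s=s*(1+d["k1"]*(s**2).sum(1,keepdims=True))
    return s@d["mtx"][:2,:2].T+d["mtx"][:2,2]
def load(n): return dict(np.load(n,allow_pickle=True))
def rectify(d,c,yaw_half,h,pxmm):
    """metric top view at plane h: +x right, +y up"""
    n=int(2*yaw_half*pxmm); xs=np.linspace(-yaw_half,yaw_half,n)
    X,Y=np.meshgrid(c[0]+xs,c[1]-xs); q=proj(d,np.c_[X.ravel(),Y.ravel(),np.full(X.size,h)]).astype(np.float32).reshape(n,n,2)
    return cv2.remap(d["img"],q[...,0],q[...,1],cv2.INTER_CUBIC)
E
python3 - <<'E'
from h import *
R={"top":((245,306,205,268),(378,412,200,305)),"side":((270,328,212,268),(345,420,150,215))}
for n in R:
    d=load(n+"0.npz")
    P,_=cloud(d,*R[n][0])
    for a,b in ((70,82),(44,52),(30,41)):
        Q=P[(P[:,2]>a)&(P[:,2]<b)]; print(n,"cover",a,b,len(Q),Q.mean(0).round(1),np.median(Q[:,2]).round(1),((Q.max(0)+Q.min(0))/2).round(1),np.ptp(Q,axis=0).round(0))
    P,uv=cloud(d,*R[n][1])
    for a,b in ((70,90),(28,50),(14,38)):
        Q=P[(P[:,2]>a)&(P[:,2]<b)]; print(n,"wr",a,b,len(Q),Q.mean(0).round(1),np.median(Q[:,2]).round(1),((Q.max(0)+Q.min(0))/2).round(1),np.ptp(Q,axis=0).round(0))
# crops
t=load("top0.npz");s=load("side0.npz")
P,_=cloud(t,*R["top"][0]);c=P[P[:,2]>70].mean(0)
f=lambda im,u,v,r,k: cv2.resize(im[v-r:v+r,u-r:u+r],None,fx=k,fy=k,interpolation=cv2.INTER_CUBIC)
a=np.hstack([rectify(t,c,35,70,5.7),rectify(s,c,35,70,5.7)])
W=np.hstack([f(t["img"],394,250,50,4)[:200*2],f(s["img"],385,185,50,4)])[:, :798]
a=cv2.resize(a,(798,399)); cv2.imwrite("pics/plug.png",a);cv2.imwrite("pics/wr.png",W);print(c)
E
```

```text
top cover 70 82 117 [478.6 182.7  75.2] 75.3 [479.5 182.5  76. ] [36. 33. 12.]
top cover 44 52 431 [477.6 182.5  48.3] 48.4 [479.1 188.4  48. ] [82. 93.  8.]
top cover 30 41 780 [477.1 181.2  35.5] 35.7 [478.2 182.8  35.5] [137. 134.  11.]
top wr 70 90 207 [ 478.8 -175.2   80.3] 80.6 [ 479.6 -176.3   78.9] [44. 41. 18.]
top wr 28 50 594 [ 399.3 -168.9   34.3] 33.7 [ 399.5 -175.7   38.5] [266.  63.  21.]
top wr 14 38 606 [ 387.  -168.5   31.6] 32.3 [ 399.5 -175.1   26.5] [266.  64.  23.]
side cover 70 82 97 [478.7 185.6  75.3] 75.2 [479.7 184.4  75.5] [35. 38. 10.]
side cover 44 52 317 [475.9 188.5  48.7] 48.9 [483.  184.   48.1] [89. 85.  8.]
side cover 30 41 649 [472.3 194.4  35.4] 35.7 [479.  185.5  35.5] [135. 137.  11.]
side wr 70 90 126 [ 479.1 -172.3   80.1] 80.6 [ 480.2 -174.8   79.4] [46. 40. 18.]
side wr 28 50 382 [ 404.6 -164.9   34.9] 34.2 [ 399.5 -265.5   38.8] [267. 250.  22.]
side wr 14 38 530 [ 388.7 -192.    28.5] 29.7 [ 399.  -272.2   26.3] [268. 263.  23.]
[478.61060092 182.71831836  75.22335175]
```

View pics/plug.png

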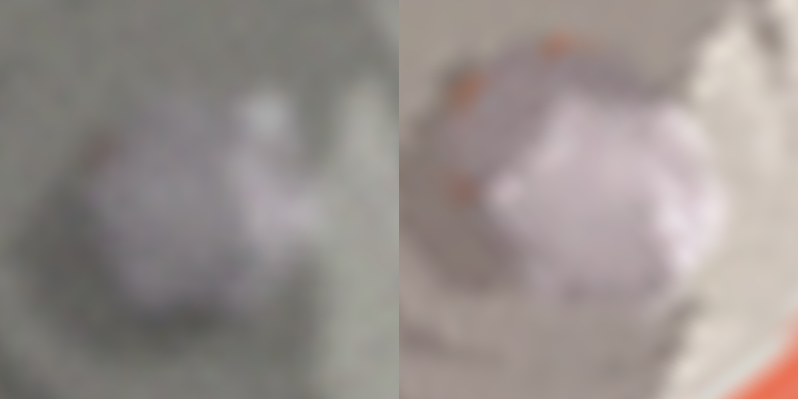

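View pics/wr.png

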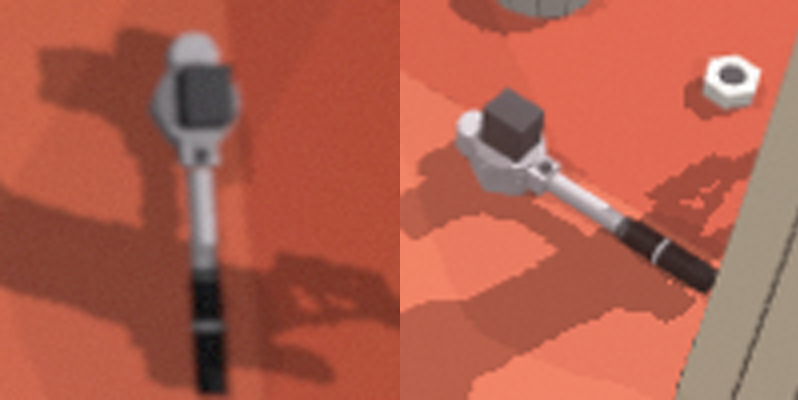

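```bash
cat > fit.py <<'E'
from h import *
from scipy.optimize import minimize
from scipy.ndimage import map_coordinates
def fithex(d):
    g=cv2.GaussianBlur(d["img"],(0,0),0.7).astype(np.float32)
    gm=sum(cv2.Sobel(g,cv2.CV_32F,1,0)[...,i]**2+cv2.Sobel(g,cv2.CV_32F,0,1)[...,i]**2 for i in range(3))**.5
    gm=np.minimum(gm,np.percentile(gm[200:280,230:330],95))
    T=d["camera_from_world"];C=-T[:3,:3].T@T[:3,3]
    best=[]
    for a in np.arange(0,60,2):
        th=np.radians(a+np.arange(6)*60+30); V=20.78*np.c_[np.cos(th),np.sin(th)]
        nth=np.radians(a+np.arange(6)*60+60)   # normal of edge i (V_i->V_i+1)
        N=np.c_[np.cos(nth),np.sin(nth)]
        vis=((C[:2]-np.array([479,184]))@N.T-18+0*(C[2]))>0
        t=np.linspace(0,1,20)[:,None]; L=[]
        for i in range(6):
            e=V[i]*(1-t)+V[(i+1)%6]*t
            L.append(np.c_[e,np.full(20,70)])
            if vis[i]: L.append(np.c_[e,np.full(20,48)])
            if vis[i] or vis[i-1]: L.append(np.c_[np.repeat(V[i][None],20,0),48+22*t])
        L=np.vstack(L)
        for dx in np.arange(-4,4.1,1):
            for dy in np.arange(-4,4.1,1):
                q=proj(d,L+[479.2+dx,183.8+dy,0])
                best.append((map_coordinates(gm,[q[:,1],q[:,0]],order=1).mean(),a,dx,dy))
    best=np.array(best); 
    return best
if __name__=="__main__":
    S={}
    for n in("top","side"):
        b=fithex(load(n+"0.npz")); pr=[b[b[:,1]==a][:,0].max() for a in np.arange(0,60,2)]
        S[n]=pr; print(n,np.round(pr,0).tolist()); print(b[np.argsort(-b[:,0])[:4]].round(1).tolist())
    for n,band in (("top",(396,281.5)),("side",(335+65.7,135+62.5))):
        d=load(n+"0.npz")
        R={"top":(378,412,200,305),"side":(345,420,150,215)}[n]
        P,_=cloud(d,*R); 
        H=P[(P[:,2]>22)&(P[:,2]<45)&(P[:,0]<435)&(P[:,0]>270)&(abs(P[:,1]+170)<25)]
        print(n,len(H),"line",np.polyfit(H[:,0],H[:,1],1), "end x",H[:,0].min(),"band",onplane(d,[band],33).round(1))
        B=P[(P[:,2]>78)&(P[:,2]<84)]; print(len(B),cv2.minAreaRect(B[:,:2].astype(np.float32)),B.mean(0))
    t=load("top0.npz")
    print("shell,nut,clamp",onplane(t,[(460,187),(467,257),(304,150)],10).round(0).tolist())
E
python3 fit.py
python3 - <<'E'
from bench import manip
import numpy as np
from scipy.spatial.transform import Rotation as R
dn=lambda a:[np.cos(a/2),np.sin(a/2),0,0]
for p,a in (((479,-175,66),0),((479,-175,66),np.pi),((479,184,114),np.pi/2),((479,184,114),-np.pi/2),((500,19,70),0),((380,60,70),0),((380,60,70),-.6)):
    q=manip.inverse_kinematics(p,dn(a)); print(p,round(a,2),None if q is None else np.round(q,2))
E
```

```text
top [109.0, 104.0, 104.0, 104.0, 104.0, 104.0, 104.0, 97.0, 98.0, 99.0, 100.0, 101.0, 101.0, 102.0, 103.0, 103.0, 104.0, 104.0, 105.0, 105.0, 106.0, 106.0, 106.0, 107.0, 107.0, 108.0, 108.0, 108.0, 109.0, 109.0]
[[109.0, 58.0, 4.0, 1.0], [108.8, 0.0, 4.0, 1.0], [108.8, 56.0, 4.0, 1.0], [108.3, 56.0, 4.0, 2.0]]
side [118.0, 118.0, 118.0, 119.0, 119.0, 120.0, 121.0, 122.0, 123.0, 123.0, 124.0, 124.0, 125.0, 125.0, 125.0, 125.0, 124.0, 124.0, 123.0, 122.0, 121.0, 119.0, 115.0, 115.0, 115.0, 115.0, 116.0, 116.0, 117.0, 117.0]
[[125.2, 26.0, 4.0, -2.0], [125.2, 28.0, 4.0, -2.0], [125.1, 30.0, 4.0, -2.0], [124.8, 24.0, 4.0, -2.0]]
top 415 line [-6.49231976e-02 -1.45303510e+02] end x 270.3267351707301 band [[ 314.  -165.8   33. ]]
163 ((478.9964599609375, -176.16424560546875), (38.259124755859375, 41.57392120361328), 84.73700714111328) [ 478.76738784 -175.95042421   80.76064998]
side 269 line [-7.52343617e-02 -1.37564607e+02] end x 270.67320998322214 band [[ 310.9 -159.7   33. ]]
78 ((480.23980712890625, -174.8748016357422), (36.94015121459961, 43.11294937133789), 84.6631088256836) [ 479.49326482 -173.69865045   80.79175183]
shell,nut,clamp [[587.0, -405.0, 10.0], [369.0, -392.0, 10.0], [748.0, 74.0, 10.0]]
(479, -175, 66) 0 [-0.48  0.24 -0.49  0.84  0.    2.66]
(479, -175, 66) 3.14 [-0.48  0.24 -0.49  0.84  0.   -0.48]
(479, 184, 114) 1.57 [ 0.24  0.19 -0.44  0.95  0.    1.81]
(479, 184, 114) -1.57 [ 0.24  0.19 -0.44  0.95  0.   -1.33]
(500, 19, 70) 0 [-0.09  0.22 -0.51  0.84  0.    3.05]
(380, 60, 70) 0 [-0.01  0.03 -0.74  0.81  0.    3.13]
(380, 60, 70) -0.6 [-0.01  0.03 -0.74  0.81  0.   -2.55]
```

```bash
cat >> h.py <<'E'
def dn(a): return [float(np.cos(a/2)),float(np.sin(a/2)),0.,0.]
E
python3 - <<'E'
from bench import manip, hand, get_image
from h import *
def st(s):
    o=manip.get_obs();print(s,round(o["time_s"],2),np.round(o["eef_pos"],1),np.round(o["contact_force"],1),np.round(o["torque"],2),round(o["opening"],1),round(o["grip_force"],1))
a=3.07
manip.move_to([479.5,-175.3,150],dn(a)); hand.command_gripper(75)
manip.move_linear([479.5,-175.3,59],vel=120); st("down")
hand.command_gripper(30,80); manip.pause(.2); st("grip")
manip.move_linear([479.5,-175.3,165],vel=150); st("lift")
manip.move_to([479.3,183.8,165],dn(np.radians(-92)));manip.pause(.3); st("over")
for n in("top","side"):
    d=get_image(n); np.savez(n+"1.npz",**d)
c=[479.3,183.8]
t=load("top1.npz");s=load("side1.npz")
f=lambda im,u,v,r,k: cv2.resize(im[v-r:v+r,u-r:u+r],None,fx=k,fy=k,interpolation=cv2.INTER_CUBIC)
cv2.imwrite("pics/over.png",np.hstack([f(t["img"],290,230,65,3),f(s["img"],320,220,65,3)]))
E
```

```text
down 3.19 [ 480.1 -175.6   59.6] [ 0.3 -0.2 -1.1] [-0.03  0.03 -0.01] 74.5 0.0
grip 3.83 [ 480.2 -175.9   60. ] [-1.5 -0.9  6.7] [-0.    0.17  0.06] 35.0 80.7
lift 4.69 [ 478.2 -174.6  163.4] [-0.2 -0.  -5.2] [0.01 0.   0.01] 35.3 80.1
over 6.34 [479.6 183.1 165. ] [-0.  -0.6 -5.3] [-0.   -0.05  0.01] 34.9 80.0
```

View pics/over.png

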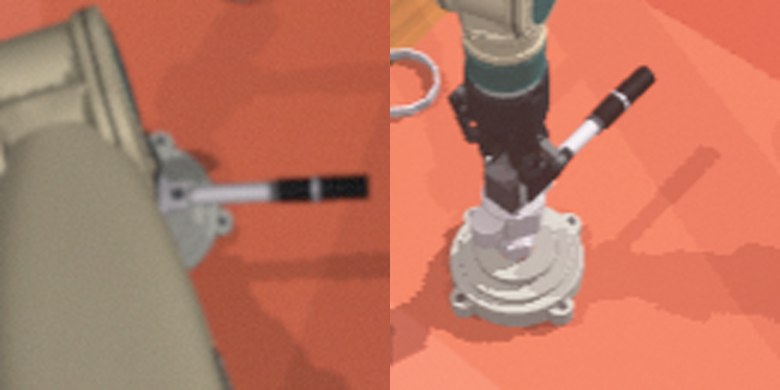

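```bash
cat > st.py <<'E'
from bench import manip, hand, get_image
from h import *
def st(s):
    o=manip.get_obs();print(s,round(o["time_s"],2),np.round(o["eef_pos"],1),np.round(o["contact_force"],1),np.round(o["torque"],2),round(o["opening"],1),round(o["grip_force"],1)); return o
E
python3 - <<'E'
from st import *
x,y=479.3,183.8
manip.move_linear([x,y,140],vel=100); st("140")
z=140
while z>106:
    z-=3; manip.move_linear([x,y,z],vel=40); o=st(z)
    if o["contact_force"][2]>8: break
E
```

```text
140 6.84 [478.6 183.6 139.4] [ 0.2 -0.3 -4.6] [ 0.07 -0.05 -0.03] 35.3 80.1
137 7.09 [479.6 183.9 137.4] [-0.1  0.8 -5.3] [ 0.05  0.06 -0.01] 35.4 80.2
134 7.34 [479.1 183.8 133.9] [-0.5  0.1 -5.7] [ 0.07 -0.01 -0.04] 35.1 80.2
131 7.59 [479.  183.7 130.7] [ 0.7  0.3 -4.7] [0.07 0.06 0.02] 35.3 80.2
128 7.84 [479.  183.7 127.7] [-0.4  0.5 -5.4] [ 0.05 -0.09 -0.01] 34.9 80.2
125 8.09 [479.9 183.7 125.6] [-0.5 -0.7 -1.1] [-0.25  0.09 -0.01] 35.0 81.0
122 8.34 [479.4 183.4 121.5] [ 1.1 -2.  -4.5] [-0.45 -0.34 -0.05] 34.9 80.3
119 8.59 [479.3 183.5 118.4] [ 2.3 -2.  -7.3] [-0.54 -0.54 -0.08] 34.9 80.4
116 8.84 [479.3 183.6 115.6] [ 2.8 -2.7 -6.8] [-0.71 -0.54 -0.  ] 34.9 80.3
113 9.09 [479.3 183.6 112.8] [ 2.5 -3.4 -6.6] [-0.81 -0.6  -0.04] 35.0 80.4
110 9.34 [479.4 183.6 109.8] [ 2.6 -3.3 -5.5] [-0.95 -0.59 -0.02] 35.2 80.4
107 9.59 [479.8 183.6 108. ] [ 0.8 -4.6  2.2] [-1.19 -0.02 -0.02] 34.6 81.0
104 9.84 [480.  183.6 107.9] [-5.  -7.7 20.9] [-1.54  1.69 -0.01] 35.1 83.5
```

Run:
```python
from st import *
manip.move_linear([479.6,183.6,107.5],vel=40)
hand.command_gripper(85); st("open")
manip.move_linear([479.6,183.6,200],vel=150); hand.command_gripper(0,60)
manip.move_to([540,19,150],dn(np.pi)); manip.pause(.2); st("pre")
for n in("top","side"):
    d=get_image(n); np.savez(n+"2.npz",**d)
t=load("top2.npz");s=load("side2.npz")
for d,r in((t,(245,360,190,270)),(s,(260,380,170,260))):
    P,_=cloud(d,*r)
    H=P[(P[:,2]>60)&(P[:,2]<90)&(P[:,1]<135)&(P[:,1]>-40)&(abs(P[:,0]-475)<25)]
    B=P[(P[:,2]>122)&(P[:,2]<134)&(abs(P[:,0]-479)<35)&(P[:,1]>150)&(P[:,1]<220)]
    if len(H)>9: print(len(H),np.polyfit(H[:,1],H[:,0],1),H.mean(0),H.min(0))
    if len(B)>9: print("block",len(B),B.mean(0),cv2.minAreaRect(B[:,:2].astype(np.float32)))
f=lambda im,u,v,r,k: cv2.resize(im[v-r:v+r,u-r:u+r],None,fx=k,fy=k,interpolation=cv2.INTER_CUBIC)
cv2.imwrite("pics/seat.png",np.hstack([f(t["img"],300,230,65,3),f(s["img"],320,220,65,3)]))
```

```text
open 10.63 [479.6 183.9 107.4] [-0.5  0.3 -0.5] [ 0.04  0.03 -0.03] 84.9 0.0
pre 13.48 [540.   19.6 150.3] [ 0.2  1.3 -0.1] [-0.04 -0.    0.02] 0.2 0.0
65 [-2.54787519e-02  4.78955203e+02] [475.95071218 117.92144226  77.04307043] [467.78538595 102.14662888  67.98535148]
block 203 [478.23081808 184.16360158 128.22791672] ((478.07122802734375, 183.7061309814453), (44.8996696472168, 34.31200408935547), 86.04852294921875)
302 [4.11483630e-02 4.71011984e+02] [473.06440059  49.87844613  78.93073833] [461.33978053 -30.37173135  65.82764713]
block 167 [478.30974608 185.84429443 128.76144558] ((479.18994140625, 185.5746307373047), (35.91030502319336, 45.01640319824219), 0.7034065127372742)
```

View pics/seat.png

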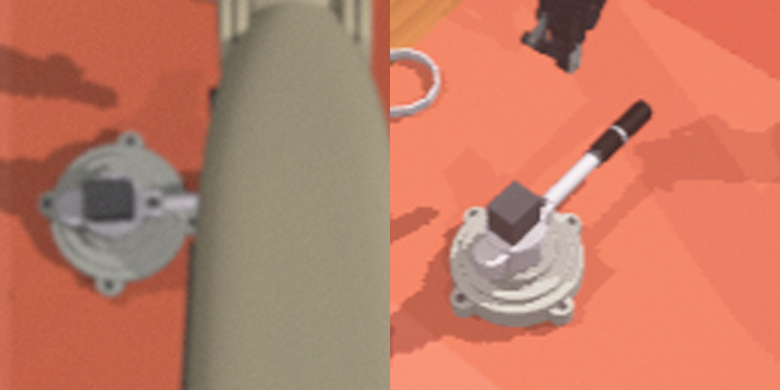

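```bash
cat > push.py <<'E'
from st import *
A=np.array([479.3,184.0]); 
def pose(th,off=23,r=165):
    u=np.array([np.cos(th),np.sin(th)]); n=np.array([-u[1],u[0]]); p=A+r*u+off*n
    return [*p,70.],dn(th+3*np.pi/2),n
E
python3 - <<'E'
from push import *
th=np.radians(-92)
p,q,n=pose(th,40); manip.move_to([p[0],p[1],150],q); manip.move_linear(p,vel=120); manip.pause(.3)
b=np.mean([manip.get_obs()["contact_force"] for _ in range(5)],0); st("pre")
p,q,n=pose(th,28); manip.move_linear(p,vel=40)
th+=3/165; hit=None; k=0
while th>np.radians(-92)-.78:
    th-=(1.5 if hit is not None else 3)/165
    p,q,n=pose(th); manip.move_linear(p,vel=30,ori=q)
    o=manip.get_obs(); f=o["contact_force"]-b; ft=f[:2]@n; e=o["eef_pos"][:2]
    ep=e-n*23-A; tha=np.arctan2(ep[1],ep[0])
    print(round(o["time_s"],2),"cmd",round(th,3),"act",round(tha,3),"Ft",round(ft,1),"Fr",round(f[0]*n[1]-f[1]*n[0],1),"Fz",round(f[2],1))
    if hit is None and ft>10: hit=th; print("HIT")
    if hit is not None and hit-th>7.6/165: break
    if o["time_s"]>45: break
E
```

```text
pre 14.95 [514.1  17.6  70.7] [ 0.1  0.4 -0.2] [-0.02 -0.01  0.01] 0.4 0.0
15.72 cmd -1.606 act -1.607 Ft -0.9 Fr 0.7 Fz -0.0
15.97 cmd -1.624 act -1.625 Ft 1.3 Fr 0.5 Fz 0.2
16.22 cmd -1.642 act -1.644 Ft -0.2 Fr 0.2 Fz 1.3
16.47 cmd -1.66 act -1.662 Ft -0.4 Fr 0.5 Fz -0.5
16.72 cmd -1.678 act -1.68 Ft 0.2 Fr 0.3 Fz 0.2
16.97 cmd -1.697 act -1.698 Ft -0.0 Fr 0.3 Fz 0.8
17.22 cmd -1.715 act -1.716 Ft 0.7 Fr 0.3 Fz -0.0
17.47 cmd -1.733 act -1.735 Ft 0.2 Fr 1.0 Fz -0.3
17.72 cmd -1.751 act -1.753 Ft -0.0 Fr 0.2 Fz -0.1
17.97 cmd -1.769 act -1.768 Ft 0.3 Fr 0.0 Fz 0.7
18.22 cmd -1.788 act -1.781 Ft 2.4 Fr -0.5 Fz -1.1
18.47 cmd -1.806 act -1.801 Ft 4.0 Fr 0.6 Fz -0.2
18.72 cmd -1.824 act -1.823 Ft 3.3 Fr 1.0 Fz 1.1
18.97 cmd -1.842 act -1.843 Ft 3.7 Fr 1.2 Fz 0.5
19.22 cmd -1.86 act -1.862 Ft 3.9 Fr 0.7 Fz 1.0
19.47 cmd -1.878 act -1.88 Ft 3.9 Fr 1.8 Fz 0.5
19.72 cmd -1.897 act -1.898 Ft 3.5 Fr 1.4 Fz 0.8
19.97 cmd -1.915 act -1.916 Ft 2.4 Fr 0.4 Fz 1.4
20.22 cmd -1.933 act -1.934 Ft 3.1 Fr 0.6 Fz 0.9
20.47 cmd -1.951 act -1.953 Ft 3.6 Fr 0.9 Fz 1.3
20.72 cmd -1.969 act -1.971 Ft 3.3 F
[... 420 characters left out ...]
.133 act -2.134 Ft 3.8 Fr -1.1 Fz 0.1
23.22 cmd -2.151 act -2.152 Ft 4.1 Fr -1.7 Fz -0.1
23.47 cmd -2.169 act -2.171 Ft 3.4 Fr -2.4 Fz 0.6
23.72 cmd -2.188 act -2.186 Ft 4.7 Fr -1.0 Fz -1.1
23.97 cmd -2.206 act -2.198 Ft 6.0 Fr -0.5 Fz -0.2
24.22 cmd -2.224 act -2.209 Ft 7.9 Fr -0.1 Fz -1.5
24.47 cmd -2.242 act -2.22 Ft 9.8 Fr -0.0 Fz -1.7
24.72 cmd -2.26 act -2.234 Ft 11.7 Fr 0.0 Fz -2.7
HIT
24.97 cmd -2.269 act -2.241 Ft 12.1 Fr 0.9 Fz -1.9
25.22 cmd -2.278 act -2.25 Ft 12.1 Fr 0.7 Fz -2.4
25.47 cmd -2.288 act -2.259 Ft 12.4 Fr 0.2 Fz -1.8
25.72 cmd -2.297 act -2.268 Ft 12.0 Fr 1.3 Fz -2.1
25.97 cmd -2.306 act -2.277 Ft 12.2 Fr 0.9 Fz -1.9
26.22 cmd -2.315 act -2.286 Ft 12.2 Fr 0.5 Fz -2.1
```

Run:
```python
from push import *
th=-2.315; p,q,n0=pose(th)
for i in range(4):
    th-=1.5/165; p,q,n=pose(th); manip.move_linear(p,vel=30,ori=q); o=manip.get_obs()
    ep=o["eef_pos"][:2]-n*23-A; print(round(th,3),round(np.arctan2(ep[1],ep[0]),3),round(o["contact_force"][:2]@n,1))
p,q,n=pose(th,60); manip.move_linear(p,vel=100); p[2]=200.; manip.move_linear(p,vel=200)
manip.move_to([520,-250,260],dn(np.pi)); manip.pause(.2); st("away")
for n in("top","side"):
    d=get_image(n); np.savez(n+"3.npz",**d)
t=load("top3.npz");s=load("side3.npz")
for d,r in((t,(240,360,190,320)),(s,(240,420,160,270))):
    P,_=cloud(d,*r); D=P[:,:2]-A; rr=np.hypot(*D.T); an=np.arctan2(D[:,1],D[:,0])
    H=P[(P[:,2]>62)&(P[:,2]<90)&(rr>70)&(rr<225)&(abs(an+2.3)<.35)]
    B=P[(P[:,2]>122)&(P[:,2]<134)&(rr<40)]
    v=np.linalg.svd(H[:,:2]-H[:,:2].mean(0))[2][0]; print("handle",len(H),H.mean(0).round(1),round(np.arctan2(v[1],v[0]),3))
    print("block",len(B),B.mean(0).round(1),cv2.minAreaRect(B[:,:2].astype(np.float32)))
f=lambda im,u,v,r,k: cv2.resize(im[v-r:v+r,u-r:u+r],None,fx=k,fy=k,interpolation=cv2.INTER_CUBIC)
cv2.imwrite("pics/end.png",np.hstack([f(t["img"],305,245,65,6)[:,:780],f(s["img"],345,220,65,6)][:1]))
cv2.imwrite("pics/end.png",np.hstack([f(t["img"],300,255,66,3),f(s["img"],335,220,66,3)]))
```

```text
-2.324 -2.296 12.5
-2.333 -2.305 12.9
-2.342 -2.315 12.1
-2.351 -2.324 12.3
away 29.89 [ 519.8 -248.7  259.8] [-0.3  0.  -0.5] [ 0.03 -0.03  0.  ] 0.2 0.0
handle 387 [380.9  73.9  79.1] -2.337
block 207 [478.2 182.9 128.3] ((478.64947509765625, 182.9461669921875), (43.58786392211914, 35.85817337036133), 53.69330978393555)
handle 328 [379.3  76.7  78.4] 0.791
block 160 [478.6 185.2 128.5] ((478.8138732910156, 184.4833526611328), (43.76105499267578, 39.297210693359375), 54.022090911865234)
```

View pics/end.png

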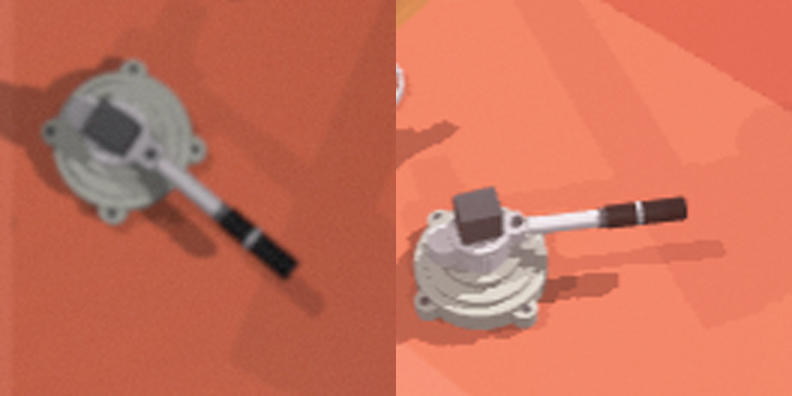

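```bash
python3 -c "
from bench import job; print(job.close_job())"
```

```text
the job is handed in; nothing more can be done
None
```

The socket is fully down on the plug. I tightened it clockwise until the joint gave at about 12 N at the band, leaving the handle bent about 0.14 rad, short of the 0.26 rad stop. I then released the wrench, which still sits on the plug, and handed the job in at about 30 s.

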